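# Pack the closed pickle jars into the carrier

## Robot

A 6-joint arm with a two-finger parallel gripper is mounted at the origin on the work surface. World frame = base frame: x ahead of the robot, y to its left, z up, the work surface at z = 0. Lengths are in mm, angles in rad, forces in N, time in s.
With the tool pointing down it reaches from about 350 to 975 mm from the base axis. Payload 7.1 kg.
Tool frame: the origin (TCP) lies between the finger pads; the fingertips stand 14 mm ahead of it and the grasp point (between the pads) lies 5 mm behind it (ctrl.tcp_to_tips is the distance from the TCP to the fingertips, in mm); z points along the fingers, y is the line along which they close (so a half turn about z gives the same grasp; the last joint's range is limited). The gripper opens to 88 mm and grips with 3 to 60 N. Pads are 20 mm wide; open, the fingers measure 115 mm over their backs; the gripper's body (75 mm by 178 mm) begins 61 mm behind the grasp point.
Start: joints at [-1.285, 0.423, 1.63, -0, 1.089, -0.019], TCP at [187.582, -596.169, 236.675] pointing down, gripper open.
Joint ranges: [-3, 3], [-0.9, 2.11], [0.09, 2.58], [-1.31, 4.45], [0.11, 2.69], [-2.54, 2.54]. Speed limits (rad/s): [2.39, 2.39, 3.01, 3.14, 3.14, 3.14].

## Interface

Orientations are given as a rotation vector (axis times angle).
In Python, from workcell import ctrl gives the robot as it stands.
- The arm moves only by the tool apply_moves, never from a script. Its argument "series" is a list that holds one entry, the list of rows, each a list of 7 numbers: the shift along the tool's x, y, z in cm, then the turn, a rotation vector about the tool's x, y, z in degrees, then the opening, from 0 (shut) to 1 (fully open). A call has 1 to 12 rows; each row shifts and turns the commanded pose from where the row before left it, along the tool's axes as they then stand; what a row does not reach is not made up. A row lasts 1/10 s, in which the tool goes at most 50 mm and 8.59 degrees, less where a joint would pass 70% of its speed; a pose out of reach is approached as far as the arm can. A call with a gripper value outside its range is refused whole. The fingers move at their own pace and stop on an object; the grip force is fixed at half the most. Time passes only in rows, so rows that do not move let the fingers close. It gives the time, the measured TCP pose, the force and the opening at its end, in the units of the state.
- ctrl.get_obs(): the state, without advancing time (a new reading comes with each control period).
- ctrl.get_image(name): name is "scene" or "top"; returns a dict with "img" (420x560x3 uint8, blue, green, red), "K" (3x3 intrinsics, pixels), "cam_to_world" (4x4, takes a point from camera to world coordinates). Camera axes: x right, y down, z forward; pixel columns grow to the right and rows downward; lengths in mm; the calibration is good to about 2 mm. A picture is of the moment at which its call begins. There is no depth.
- ctrl.close_job(): hands the job in, once; it reports no verdict.
The state is a dict: "t": time; "qpos": joint angles; "qvel": joint speeds; "joint_torque": joint torques, N m; "ee_pos": TCP position; "orientation": TCP orientation; "ft_force": force on the tool from outside, world axes, zero at the start; "moment": the same for the moment, N m; "width": finger opening in mm.
Only numpy, scipy, OpenCV 4.12 (cv2) and the standard library are available. Lean on these libraries where they do the work, as an engineer would, in place of code of your own. Each camera call takes 0.05 s, during which the arm holds its last target. There are 200 camera calls.

## Task

Pack the three closed pickle jars (red lids on) into the blue carrier, each standing upright on the bottom of the hole made for it: the wide round jar in the large round hole, the slim round jar in the small round hole, the square jar in the square hole. They are glass, so keep them upright and set them down without dropping them. Leave the two open jars without lids standing where they are.

Things in the scene. Friction and masses are not known exactly. Their poses are not given: they have to be found in the camera images.
- wide_jar: Wide round jar closed with a red ribbed screw lid (lid 52 mm across, 15 mm high). Straight body 64 mm in diameter from the foot up to 66 mm, then a short shoulder to the lid; 90 mm high in all, about 0.3 kg. Clear glass, olive-green gherkins inside. Origin: centre of the underside, z up.
- slim_jar: Slim round jar closed with a red ribbed screw lid (lid 38 mm across, 15 mm high). Straight body 44 mm in diameter from the foot up to 84 mm, then a short shoulder to the lid; 108 mm high in all, about 0.18 kg. Clear glass, olive-green gherkins inside. Origin: centre of the underside, z up.
- square_jar: Square jar closed with a round red ribbed screw lid (lid 40 mm across, 15 mm high). Straight square body 54 x 54 mm, sides along its x and y axes, up to 66 mm, then a neck and the lid; 88 mm high in all, about 0.24 kg. Clear glass, olive-green gherkins inside. Origin: centre of the underside, z up.
- open_wide_jar: Look-alike to leave: wide round jar without a lid, mouth open, about half full. 64 mm in diameter, 85 mm high. Clear glass, olive-green gherkins inside. Origin: centre of the underside, z up.
- open_slim_jar: Look-alike to leave: slim round jar without a lid, mouth open, about half full. 44 mm in diameter, 103 mm high. Clear glass, olive-green gherkins inside. Origin: centre of the underside, z up.
- carrier: Light-blue plastic tray fixed to the table, 330 mm along its y axis by 114 mm along its x, walls 5 mm thick and 22 mm high, a small low grip loop at each end. Three plywood holders lie in it in a row along its y axis, centres 105 mm apart. Origin: centre of the underside.
- wide_holder: Plywood plate 98 x 98 x 18 mm lying on the carrier's floor, fixed, with the large round hole, 84 mm in diameter, through it down to the floor. Origin: centre of the hole at the plate's underside, which is the floor the jar must stand on (5 mm above the table); the plate's top is 18 mm above the origin. Axes along the plate's sides, parallel to the carrier's. It may be at any of the carrier's three places. For the wide round jar.
- slim_holder: Plywood plate 98 x 98 x 18 mm lying on the carrier's floor, fixed, with the small round hole, 64 mm in diameter, through it down to the floor. Origin: centre of the hole at the plate's underside, which is the floor the jar must stand on (5 mm above the table); the plate's top is 18 mm above the origin. Axes along the plate's sides, parallel to the carrier's. It may be at any of the carrier's three places. For the slim round jar.
- square_holder: Plywood plate 98 x 98 x 18 mm lying on the carrier's floor, fixed, with a square hole, 72 x 72 mm with sides along the plate's sides, through it down to the floor. Origin: centre of the hole at the plate's underside, which is the floor the jar must stand on (5 mm above the table); the plate's top is 18 mm above the origin. Axes along the plate's sides, parallel to the carrier's. It may be at any of the carrier's three places. For the square jar.
Things that resemble listed ones, but are neither listed nor needed, are in the scene too. Leave any orange look-alike of the wide_jar alone. What is shaped like the slim_jar but pink is not meant.

How it is judged:
By the outcome, as a careful person would: the job done as asked, in the order asked, and still so for the second after the job is handed in, with the robot touching nothing.
It also fails if it takes over 86 s, if anything falls off the work surface, if the arm or the gripper's body presses on something with over 40 N, if the wrist force passes 120 N, or if a joint passes its speed limit or range.

## Working session

There is one attempt and no reset: what is moved stays moved. The work goes in short steps, Python scripts to look and compute and a tool call to move; the robot and the scene stay as the last step left them, time stands still between calls to the robot, and variables do not carry over. Pictures are saved under pics/ and viewed, on a budget of 14 in all, crops included, one or two more only if the job needs it, and the job is handed in when it is done.

Besides the shell and the picture viewer there is one more tool, called after ">>>" as name(argument=value, ...) on one line, values as JSON. apply_moves: Moves the arm, as the interface text tells. Its arguments: {"type":"object","properties":{"series":{"type":"array","items":{"type":"array","items":{"type":"array","items":{"type":"number"}}}}},"required":["series"]}

```bash
mkdir -p pics; ls; python3 - <<'E'
from workcell import ctrl
import cv2,numpy as np
o=ctrl.get_obs();print({k:np.round(v,3) for k,v in o.items()})
for n in("scene","top"):
    d=ctrl.get_image(n);np.savez(f"pics/{n}0.npz",**d);cv2.imwrite(f"pics/{n}0.png",d["img"]);print(n,d["K"].round(1).tolist(),d["cam_to_world"].round(3).tolist())
E
```

```text
pics
{'t': np.float64(0.0), 'qpos': array([-1.285,  0.424,  1.631,  0.   ,  1.089, -0.019]), 'qvel': array([-0.   ,  0.   ,  0.001,  0.   , -0.   ,  0.001]), 'joint_torque': array([-1.0000e-03, -5.4463e+01, -2.7367e+01,  6.4000e-02,  2.3000e-02,
       -0.0000e+00]), 'ee_pos': array([ 187.422, -595.661,  235.902]), 'orientation': array([-3.104, -0.477,  0.   ]), 'ft_force': array([0.781, 0.098, 0.497]), 'moment': array([-0.01 , -0.019,  0.027]), 'width': np.float64(87.426)}
scene [[476.9, 0.0, 281.9], [0.0, 476.9, 209.2], [0.0, 0.0, 1.0]] [[-0.279, 0.731, -0.622, 1169.34], [0.96, 0.224, -0.168, 184.808], [0.017, -0.644, -0.765, 854.111], [0.0, 0.0, 0.0, 1.0]]
top [[396.8, 0.0, 283.6], [0.0, 396.8, 214.0], [0.0, 0.0, 1.0]] [[0.021, -0.991, 0.131, 404.721], [-0.999, -0.017, 0.032, -23.661], [-0.029, -0.132, -0.991, 882.448], [0.0, 0.0, 0.0, 1.0]]
```

View pics/scene0.png

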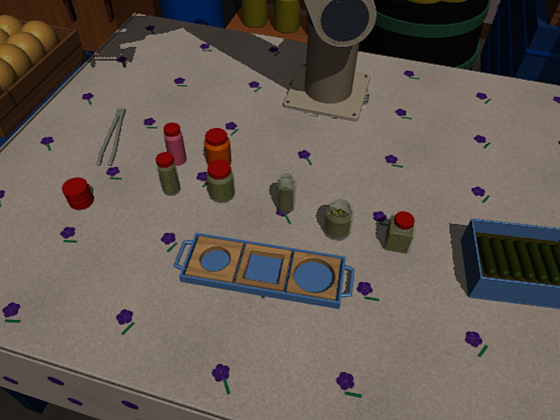

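View pics/top0.png

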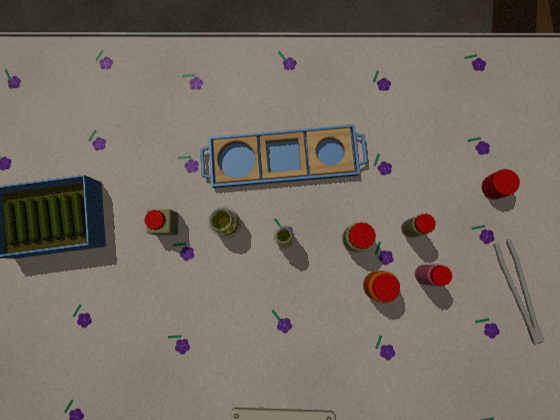

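The top view shows the closed candidates at these pixels:
- **Wide:** olive with red lid at (360,236). The orange look-alike is at (381,287) and the open jar at (224,222).
- **Slim:** olive with red lid at (424,224). The pink look-alike is at (440,275) and the open jar at (284,236).
- **Square:** (155,219), the only one.
- **Loose red lids:** (500,184), to be ignored.
- **Holes:** wide (238,160), square (283,155), slim (331,152).

I choose the three olive, red-lidded jars. Next I'll measure them and check the choice in a close crop.

```bash
cat > h.py <<'E'
import numpy as np,cv2
from scipy.spatial.transform import Rotation as Ro
def onplane(d,p,z):
    K,T=d["K"],d["cam_to_world"]; r=T[:3,:3]@np.linalg.inv(K)@np.array([p[0],p[1],1.]); c=T[:3,3]
    return (c+r*(z-c[2])/r[2])[:2]
def proj(d,P):
    q=np.linalg.inv(d["cam_to_world"])@np.append(P,1.); q=d["K"]@q[:3]; return q[:2]/q[2]
def comps(m,amin):
    n,l,s,c=cv2.connectedComponentsWithStats(m.astype(np.uint8)); return [(c[i].round(1),s[i]) for i in range(1,n) if s[i,4]>amin]
def red(im):
    b,g,r=[im[...,i].astype(int) for i in range(3)]; return (r>110)&(g<45)&(b<45)
def blue(im):
    h=cv2.cvtColor(im,cv2.COLOR_BGR2HSV); return cv2.inRange(h,(98,90,60),(118,255,255))>0
def wood(im):
    h=cv2.cvtColor(im,cv2.COLOR_BGR2HSV); return cv2.inRange(h,(8,80,90),(24,255,255))>0
E
python3 - <<'E'
from h import *
T=np.load("pics/top0.npz");S=np.load("pics/scene0.npz")
for n,d in(("top",T),("scene",S)):
    print(n)
    for c,s in comps(red(d["img"]),60): print(" red",c,s, [onplane(d,c,z).round(1) for z in (82.5,100.5,80.5)])
    # holes: blue blobs enclosed by wood
    for c,s in comps(blue(d["img"]),60): print(" blue",c,s,onplane(d,c,5).round(1),onplane(d,c,23).round(1))
im=T["img"]; w=wood(im); w[:, :190]=0; w[:,380:]=0; w[195:]=0;w[:110]=0
for c,s in comps(w,100): print("wood",c,s,onplane(T,c,23).round(1))
cn,hier=cv2.findContours(w.astype(np.uint8),cv2.RETR_CCOMP,cv2.CHAIN_APPROX_NONE)
for k,c in enumerate(cn):
    if cv2.contourArea(c)>200:
        P=np.array([onplane(T,p[0],23) for p in c]); print("hole" if hier[0][k][3]>=0 else "outer",cv2.minAreaRect(P.astype(np.float32)),P.mean(0).round(1))
a=cv2.resize(im[195:260,130:200],None,fx=5.5,fy=5.5,interpolation=cv2.INTER_CUBIC)
b=cv2.resize(im[195:310,335:455],None,fx=3.1,fy=3.1,interpolation=cv2.INTER_CUBIC)
h=max(len(a),len(b)); a,b=[cv2.copyMakeBorder(x,0,h-len(x),0,4,0) for x in(a,b)]
cv2.imwrite("pics/crop1.png",cv2.convertScaleAbs(np.hstack([a,b]),alpha=1.6))
E
```

```text
top
 red [505.9 181.4] [493 169  27  25 510] [array([ 585. , -446.3]), array([ 580.9, -436.8]), array([ 585.5, -447.4])]
 red [153.4 219.2] [145 210  18  19 265] [array([495.7, 269.1]), array([493.6, 262.5]), array([495.9, 269.8])]
 red [425.4 222.7] [416 214  19  19 273] [array([ 498.1, -282.9]), array([ 496. , -277.1]), array([ 498.3, -283.6])]
 red [361.9 234.9] [350 223  25  25 501] [array([ 471.2, -156. ]), array([ 469.7, -153.1]), array([ 471.4, -156.4])]
 red [441.8 275. ] [433 265  19  20 289] [array([ 394.9, -312.2]), array([ 395.1, -305.7]), array([ 394.9, -312.9])]
 red [386.4 286.9] [374 273  26  28 556] [array([ 369.4, -203.5]), array([ 370.2, -199.5]), array([ 369.3, -204. ])]
 blue [290.  158.5] [ 201  125  166   62 1303] [648.7  -7.2] [643.7  -7.6]
 blue [283.  155.9] [267 141  33  31 862] [654.6   8.8] [649.5   8.1]
 blue [329.4 151.8] [316 140  27  25 511] [665.5 -96.4] [660.1 -94.9]
 blue [237. 160.] [219 144  36  33 745] [643.7 113.6] [638.8 110.8]
 blue [ 56.5 218.9] [  0 176  89  81 424] [501.4 519.3] [499.4 508.2]
scene
 red [171.  127.3] [164 123  15  10 118] 
[... 1502 characters left out ...]
515625, 113.21489715576172), (99.07006072998047, 98.16046142578125), 5.831104278564453) [641.2 113.4]
hole ((641.3836669921875, 113.15126037597656), (88.05562591552734, 85.75652313232422), 46.06443786621094) [641.2 113.2]
outer ((652.3843383789062, 8.677730560302734), (99.0427017211914, 97.65865325927734), 5.755790710449219) [651.7   8.7]
hole ((651.8695068359375, 9.228046417236328), (79.01930236816406, 77.53238677978516), 6.001042366027832) [652.3   9.2]
outer ((662.9329223632812, -95.37509155273438), (99.12390899658203, 98.25306701660156), 5.75570011138916) [662.5 -95.3]
hole ((662.1101684570312, -95.08594512939453), (68.44683837890625, 65.64146423339844), 44.293853759765625) [662.1 -95.2]
```

View pics/crop1.png

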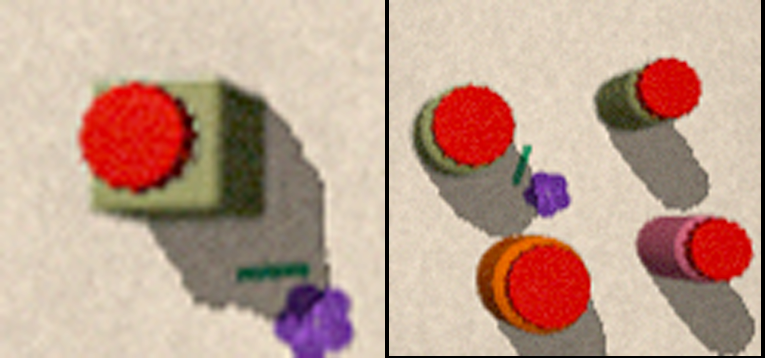

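The crop confirms the choice: olive bodies with red lids at top-view pixels (362,235) for wide, (425,223) for slim and (153,219) for square, with the orange and pink ones separate below. Both views agree on the lid-top plane (z 90, 108 and 88) to within 1 mm:
- **Wide jar:** (470.6, -154.5)
- **Slim jar:** (495, -274.5)
- **Square jar:** (495.2, 267.5)
- **Holders:** wide (641.6, 113), square (652.2, 9), slim (662.5, -95), with yaw 5.7° and spacing 104.7 mm against 105 mm

Now I'll move to the wide jar.

>>> apply_moves(series=[[[0,0,0,0,0,-7.5,1],[0,0,0,0,0,-7.5,1],[0,0,0,0,0,-7.5,1],[0,0,0,0,0,-7.5,1],[0,0,0,0,0,-7.5,1],[0,0,0,0,0,-7.5,1],[0,0,0,0,0,-7.5,1],[2,0.5,0,0,0,0,1],[4,1,0,0,0,0,1],[4,1,0,0,0,0,1],[4,1,0,0,0,0,1],[4,1,0,0,0,0,1]]])

```text
t: 1.3
ee_pos: [292.3, -439.9, 236.4]
orientation: [-2.576, -1.796, -0.001]
ft_force: [0.6, -1.1, 0.6]
width: 87.6
```

```bash
cat > go.py <<'E'
# usage: go.py x y z yaw(deg of the closing line): shift (cm) after the turn, and the turn (deg)
import sys,numpy as np
from workcell import ctrl
from h import Ro
o=ctrl.get_obs();R=Ro.from_rotvec(o["orientation"]).as_matrix();y=np.degrees(np.arctan2(R[1,1],R[0,1]))
p=o["ee_pos"];print("t %.1f"%o["t"],"pos",p.round(1),"yaw %.1f"%y,"tilt %.2f"%np.degrees(np.arccos(-R[2,2])),"F",o["ft_force"].round(1),"w %.1f"%o["width"])
a=list(map(float,sys.argv[1:]))
for k in range(0,len(a),4):
    f=np.radians(a[k+3]);d=np.array(a[k:k+3])-p
    print("turn z %.1f"%-(((a[k+3]-y)+90)%180-90),"shift cm",np.round([(-np.sin(f)*d[0]+np.cos(f)*d[1])/10,(np.cos(f)*d[0]+np.sin(f)*d[1])/10,-d[2]/10],2))
E
python3 go.py 470.6 -154.5 200 -20
```

```text
t 1.3 pos [ 292.3 -439.9  236.4] yaw -20.2 tilt 0.05 F [ 0.6 -1.1  0.6] w 87.6
turn z -0.2 shift cm [32.91  7.    3.64]
```

>>> apply_moves(series=[[[3.5,0.7,0,0,0,0,1],[4,0.9,0,0,0,0,1],[4,0.9,0,0,0,0,1],[4,0.9,0,0,0,0,1],[4,0.9,0,0,0,0,1],[4,0.9,0,0,0,0,1],[4,0.8,0,0,0,0,1],[3.4,0.6,0.6,0,0,0,1],[2,0.4,1,0,0,0,1],[0,0,2,0,0,0,1],[0,0,0,0,0,0,1],[0,0,0,0,0,0,1]]])

```text
t: 2.5
ee_pos: [469.4, -156.7, 200.6]
orientation: [-2.574, -1.799, 0.001]
ft_force: [-0.6, -0.1, -0.0]
width: 88.2
```

```bash
python3 go.py 470.6 -154.5 40 -20
```

```text
t 2.5 pos [ 469.4 -156.7  200.6] yaw -20.1 tilt 0.08 F [-0.6 -0.1 -0. ] w 88.2
turn z -0.1 shift cm [ 0.25  0.04 16.06]
```

>>> apply_moves(series=[[[0.25,0,1,0,0,0,1],[0,0,2,0,0,0,1],[0,0,2.5,0,0,0,1],[0,0,2.5,0,0,0,1],[0,0,2.5,0,0,0,1],[0,0,2.5,0,0,0,1],[0,0,2,0,0,0,1],[0,0,1,0,0,0,1],[0,0,0,0,0,0,1],[0,0,0,0,0,0,0.7],[0,0,0,0,0,0,0.65],[0,0,0,0,0,0,0.6]]])

```text
t: 3.7
ee_pos: [471.5, -155.3, 41.6]
orientation: [2.573, 1.8, 0.002]
ft_force: [-0.6, 0.3, -0.3]
width: 67.5
```

>>> apply_moves(series=[[[0,0,0,0,0,0,0.4],[0,0,0,0,0,0,0.2],[0,0,0,0,0,0,0],[0,0,0,0,0,0,0],[0,0,0,0,0,0,0]]])

```text
t: 4.2
ee_pos: [471.0, -155.1, 41.5]
orientation: [2.574, 1.801, 0.0]
ft_force: [-2.4, 0.4, 6.7]
width: 63.7
```

```bash
python3 go.py 641.6 113.2 110 6
```

```text
t 4.2 pos [ 471.  -155.1   41.5] yaw -20.0 tilt 0.03 F [-2.4  0.4  6.7] w 63.7
turn z -26.0 shift cm [24.9  19.77 -6.85]
```

>>> apply_moves(series=[[[0,0,-0.5,0,0,0,0],[0,0,-1,0,0,0,0],[0,0,-1.5,0,0,0,0],[0,0,-1.5,0,0,0,0],[0,0,-1.5,0,0,0,0],[0,0,-1,0,0,-3,0],[0,0,0,0,0,-5,0],[0,0,0,0,0,-5,0],[0,0,0,0,0,-5,0],[0,0,0,0,0,-5,0],[0,0,0,0,0,-3,0],[0,0,0,0,0,0,0]]])

```text
t: 5.4
ee_pos: [470.9, -155.0, 111.3]
orientation: [2.102, 2.334, 0.0]
ft_force: [0.5, 0.1, -2.7]
width: 63.8
```

>>> apply_moves(series=[[[1,0.8,0,0,0,0,0],[2,1.6,0,0,0,0,0],[2.5,2,0,0,0,0,0],[2.5,2,0,0,0,0,0],[2.5,2,0,0,0,0,0],[2.5,2,0,0,0,0,0],[2.5,2,0,0,0,0,0],[2.5,2,0,0,0,0,0],[2.5,2,0,0,0,0,0],[2,1.6,0,0,0,0,0],[1.5,1.2,0,0,0,0,0],[0.9,0.6,0,0,0,0,0]]])

```text
t: 6.6
ee_pos: [642.7, 115.6, 110.7]
orientation: [2.102, 2.334, 0.001]
ft_force: [-0.4, 0.4, -3.2]
width: 63.6
```

```bash
python3 go.py 641.6 113.2 46.5 6; python3 - <<'E'
from workcell import ctrl
import cv2,numpy as np
a=[ctrl.get_image(n)["img"] for n in("scene","top")]
cv2.imwrite("pics/p1.png",np.hstack([a[0][130:330,150:500],a[1][90:290,180:480]]))
E
python3 go.py 641.6 113.2 46.5 6
```

```text
t 6.6 pos [642.7 115.6 110.7] yaw 6.0 tilt 0.04 F [-0.4  0.4 -3.2] w 63.6
turn z -0.0 shift cm [-0.23 -0.13  6.42]
t 6.7 pos [642.2 114.9 110.6] yaw 6.0 tilt 0.02 F [ 1.3 -0.5 -2.4] w 63.4
turn z 0.0 shift cm [-0.16 -0.08  6.41]
```

View pics/p1.png

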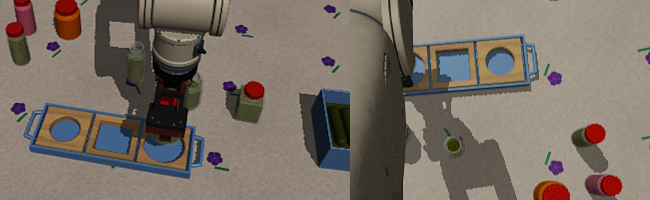

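The picture shows the wide jar held over the large hole (about (165,145) in the left half), with the open jars undisturbed. Now I'll lower it.

>>> apply_moves(series=[[[-0.15,-0.1,0.5,0,0,0,0],[0,0,1,0,0,0,0],[0,0,1,0,0,0,0],[0,0,1,0,0,0,0],[0,0,1,0,0,0,0],[0,0,0.8,0,0,0,0],[0,0,0.4,0,0,0,0],[0,0,0.2,0,0,0,0],[0,0,0.2,0,0,0,0],[0,0,0.1,0,0,0,0],[0,0,0.1,0,0,0,0],[0,0,0,0,0,0,0]]])

```text
t: 7.9
ee_pos: [641.2, 111.6, 47.8]
orientation: [2.103, 2.334, 0.0]
ft_force: [-0.5, 0.9, -2.5]
width: 64.1
```

```bash
python3 go.py 641.6 113.2 46.5 6
```

```text
t 7.9 pos [641.2 111.6  47.8] yaw 6.0 tilt 0.02 F [-0.5  0.9 -2.5] w 64.1
turn z -0.0 shift cm [0.15 0.05 0.13]
```

>>> apply_moves(series=[[[0.1,0,0.05,0,0,0,0],[0,0,0.05,0,0,0,0],[0,0,0.05,0,0,0,0],[0,0,0,0,0,0,0]]])

```text
t: 8.3
ee_pos: [641.1, 112.7, 46.6]
orientation: [2.103, 2.334, 0.0]
ft_force: [-1.1, 0.5, 1.1]
width: 63.6
```

```bash
python3 go.py 641.6 113.2 46.5 6
```

```text
t 8.3 pos [641.1 112.7  46.6] yaw 6.0 tilt 0.02 F [-1.1  0.5  1.1] w 63.6
turn z -0.0 shift cm [0.05 0.05 0.01]
```

The force changed from -2.5 to +1.1 N, so the jar is on the floor. I'll release it and rise.

>>> apply_moves(series=[[[0,0,0,0,0,0,0.78],[0,0,0,0,0,0,0.85],[0,0,0,0,0,0,1],[0,0,0,0,0,0,1],[0,0,-0.5,0,0,0,1],[0,0,-1.5,0,0,0,1],[0,0,-2.5,0,0,0,1],[0,0,-2.5,0,0,0,1],[0,0,-2.5,0,0,0,1],[0,0,-2.5,0,0,0,1],[0,0,-2,0,0,0,1],[0,0,-1,0,0,0,1]]])

```text
t: 9.5
ee_pos: [642.1, 112.8, 199.6]
orientation: [2.101, 2.332, 0.005]
ft_force: [1.0, 0.6, 0.3]
width: 87.8
```

```bash
python3 go.py 495 -274.5 196.5 -32
```

```text
t 9.5 pos [642.1 112.8 199.6] yaw 6.0 tilt 0.24 F [1.  0.6 0.3] w 87.8
turn z 38.0 shift cm [-40.64   8.05   0.31]
```

>>> apply_moves(series=[[[0,0,0,0,0,6,1],[0,0,0,0,0,8,1],[0,0,0,0,0,8,1],[0,0,0,0,0,8,1],[0,0,0,0,0,8,1],[-2,0.4,0,0,0,0,1],[-3.6,0.7,0,0,0,0,1],[-4,0.8,0,0,0,0,1],[-4,0.8,0,0,0,0,1],[-4,0.8,0,0,0,0,1],[-4,0.8,0,0,0,0,1],[-4,0.8,0,0,0,0,1]]])

```text
t: 10.7
ee_pos: [546.7, -133.6, 196.3]
orientation: [-2.746, -1.527, 0.001]
ft_force: [0.1, -0.1, -0.3]
width: 87.8
```

>>> apply_moves(series=[[[-4,0.8,0,0,0,0,1],[-4,0.8,0,0,0,0,1],[-3.5,0.7,0,0,0,0,1],[-2,0.4,0,0,0,0,1],[-1.5,0.3,0,0,0,0,1],[0,0,0,0,0,0,1],[0,0,0,0,0,0,1]]])

```text
t: 11.4
ee_pos: [494.0, -274.3, 196.2]
orientation: [-2.748, -1.523, -0.0]
ft_force: [1.3, 0.1, -0.0]
width: 88.0
```

```bash
python3 go.py 495 -274.5 58 -32
```

```text
t 11.4 pos [ 494.  -274.3  196.2] yaw -32.0 tilt 0.02 F [ 1.3  0.1 -0. ] w 88.0
turn z -0.0 shift cm [ 0.03  0.09 13.82]
```

>>> apply_moves(series=[[[0,0.1,1,0,0,0,1],[0,0,2,0,0,0,1],[0,0,2.5,0,0,0,1],[0,0,2.5,0,0,0,1],[0,0,2.5,0,0,0,1],[0,0,2,0,0,0,1],[0,0,1.3,0,0,0,1],[0,0,0,0,0,0,0.8],[0,0,0,0,0,0,0.6],[0,0,0,0,0,0,0.5],[0,0,0,0,0,0,0.45],[0,0,0,0,0,0,0.4]]])

```text
t: 12.6
ee_pos: [495.6, -275.3, 59.0]
orientation: [2.747, 1.522, 0.001]
ft_force: [-0.9, -0.5, -0.8]
width: 51.1
```

>>> apply_moves(series=[[[0,0,0,0,0,0,0.3],[0,0,0,0,0,0,0.2],[0,0,0,0,0,0,0],[0,0,0,0,0,0,0],[0,0,0,0,0,0,0]]])

```text
t: 13.1
ee_pos: [495.2, -275.2, 58.6]
orientation: [2.748, 1.522, 0.0]
ft_force: [-0.5, 1.4, 6.2]
width: 43.8
```

```bash
python3 go.py 662.3 -95.2 128 6
```

```text
t 13.1 pos [ 495.2 -275.2   58.6] yaw -32.0 tilt 0.02 F [-0.5  1.4  6.2] w 43.8
turn z -38.0 shift cm [16.16 18.5  -6.94]
```

>>> apply_moves(series=[[[0,0,-0.5,0,0,0,0],[0,0,-1,0,0,0,0],[0,0,-1.5,0,0,0,0],[0,0,-1.5,0,0,0,0],[0,0,-1.5,0,0,-3,0],[0,0,-1,0,0,-5,0],[0,0,0,0,0,-6,0],[0,0,0,0,0,-6,0],[0,0,0,0,0,-6,0],[0,0,0,0,0,-6,0],[0,0,0,0,0,-4,0],[0,0,0,0,0,-2,0]]])

```text
t: 14.3
ee_pos: [495.4, -275.2, 129.6]
orientation: [2.099, 2.336, 0.0]
ft_force: [0.0, -0.1, -1.3]
width: 43.9
```

>>> apply_moves(series=[[[0.7,0.8,0,0,0,0,0],[1.4,1.6,0,0,0,0,0],[1.8,2.1,0,0,0,0,0],[1.8,2.1,0,0,0,0,0],[1.8,2.1,0,0,0,0,0],[1.8,2.1,0,0,0,0,0],[1.8,2.1,0,0,0,0,0],[1.8,2.1,0,0,0,0,0],[1.6,1.8,0,0,0,0,0],[1,1.1,0,0,0,0,0],[0.7,0.6,0,0,0,0,0],[0,0,0,0,0,0,0]]])

```text
t: 15.5
ee_pos: [662.6, -93.8, 128.4]
orientation: [2.102, 2.335, 0.0]
ft_force: [0.3, 0.5, -1.9]
width: 43.0
```

```bash
python3 go.py 662.3 -95.2 63.6 6
```

```text
t 15.5 pos [662.6 -93.8 128.4] yaw 6.0 tilt 0.01 F [ 0.3  0.5 -1.9] w 43.0
turn z 0.0 shift cm [-0.13 -0.05  6.48]
```

>>> apply_moves(series=[[[-0.1,0,0.5,0,0,0,0],[0,0,1,0,0,0,0],[0,0,1,0,0,0,0],[0,0,1,0,0,0,0],[0,0,1,0,0,0,0],[0,0,0.8,0,0,0,0],[0,0,0.5,0,0,0,0],[0,0,0.3,0,0,0,0],[0,0,0.1,0,0,0,0],[0,0,0.1,0,0,0,0],[0,0,0.05,0,0,0,0],[0,0,0,0,0,0,0]]])

```text
t: 16.7
ee_pos: [662.6, -95.7, 64.9]
orientation: [2.103, 2.334, 0.0]
ft_force: [-0.0, 0.4, -1.0]
width: 43.7
```

```bash
python3 go.py 662.3 -95.2 63.6 6
```

```text
t 16.7 pos [662.6 -95.7  64.9] yaw 6.0 tilt 0.03 F [-0.   0.4 -1. ] w 43.7
turn z -0.0 shift cm [ 0.05 -0.02  0.13]
```

>>> apply_moves(series=[[[0,0,0.05,0,0,0,0],[0,0,0.05,0,0,0,0],[0,0,0.05,0,0,0,0],[0,0,0,0,0,0,0]]])

```text
t: 17.1
ee_pos: [662.5, -95.8, 63.7]
orientation: [2.103, 2.334, 0.0]
ft_force: [-2.0, 0.7, 3.2]
width: 43.4
```

```bash
python3 go.py 662.3 -95.2 63.6 6
```

```text
t 17.1 pos [662.5 -95.8  63.7] yaw 6.0 tilt 0.02 F [-2.   0.7  3.2] w 43.4
turn z -0.0 shift cm [ 0.06 -0.02  0.01]
```

The slim jar is in contact at the expected height. I'll release it and rise.

>>> apply_moves(series=[[[0,0,0,0,0,0,0.55],[0,0,0,0,0,0,0.7],[0,0,0,0,0,0,0.9],[0,0,0,0,0,0,1],[0,0,-0.5,0,0,0,1],[0,0,-1.5,0,0,0,1],[0,0,-2.5,0,0,0,1],[0,0,-2.5,0,0,0,1],[0,0,-2.5,0,0,0,1],[0,0,-2.5,0,0,0,1],[0,0,-1.2,0,0,0,1],[0,0,-0.5,0,0,0,1]]])

```text
t: 18.3
ee_pos: [663.2, -95.8, 202.5]
orientation: [2.101, 2.332, 0.003]
ft_force: [0.0, -0.7, -0.6]
width: 87.7
```

```bash
python3 go.py 495.2 267.5 200 1; python3 - <<'E'
from h import *
from scipy import ndimage
T=np.load("pics/top0.npz");im=T["img"][195:260,130:200]
# light green top face of the square body (shoulder z=66) + lid, for its yaw
h=cv2.cvtColor(im,cv2.COLOR_BGR2HSV); m=(cv2.inRange(h,(26,60,85),(45,255,255))>0)|red(im)
m=ndimage.binary_opening(m,np.ones((3,3)))
l,n=ndimage.label(m);k=np.argmax(ndimage.sum(m,l,range(1,n+1)))+1
ys,xs=np.nonzero(l==k)
P=np.array([onplane(T,(x+130,y+195),66) for x,y in zip(xs,ys)])
print(P.min(0).round(),P.max(0).round(),cv2.minAreaRect(P.astype(np.float32)))
# right edge slope of the top face: last pixel per row
e=[(y,xs[ys==y].max()) for y in range(ys.min()+3,ys.max()-2)]
print(e); 
E
```

```text
t 18.3 pos [663.2 -95.8 202.5] yaw 6.0 tilt 0.18 F [ 0.  -0.7 -0.6] w 87.7
turn z 5.0 shift cm [ 36.62 -16.16   0.25]
[479. 257.] [515. 293.] ((496.9973449707031, 274.9874267578125), (35.84262466430664, 36.45283889770508), 1.0217124223709106)
[(19, np.int64(31)), (20, np.int64(31)), (21, np.int64(32)), (22, np.int64(32)), (23, np.int64(32)), (24, np.int64(32)), (25, np.int64(32)), (26, np.int64(32)), (27, np.int64(31)), (28, np.int64(31)), (29, np.int64(30)), (30, np.int64(30))]
```

>>> apply_moves(series=[[[0,0,0,0,0,5,1],[2,-0.9,0,0,0,0,1],[3.6,-1.6,0,0,0,0,1],[4,-1.8,0,0,0,0,1],[4,-1.8,0,0,0,0,1],[4,-1.8,0,0,0,0,1],[4,-1.8,0,0,0,0,1],[4,-1.8,0,0,0,0,1],[4,-1.7,0,0,0,0,1],[3.5,-1.5,0,0,0,0,1],[2.5,-1,0,0,0,0,1],[1,-0.4,0,0,0,0,1]]])

```text
t: 19.5
ee_pos: [492.8, 269.7, 199.4]
orientation: [-2.197, -2.244, 0.003]
ft_force: [0.2, -0.2, 0.1]
width: 87.5
```

>>> apply_moves(series=[[[0,0,0.3,0,0,0,1],[0,0,0,0,0,0,1]]])

```text
t: 19.7
ee_pos: [494.8, 266.8, 196.4]
orientation: [-2.202, -2.241, 0.002]
ft_force: [-0.3, 0.1, -0.4]
width: 87.6
```

```bash
python3 go.py 495.2 267.5 40 1; python3 - <<'E'
from workcell import ctrl
import cv2,numpy as np
a=[ctrl.get_image(n)["img"] for n in("scene","top")]
cv2.imwrite("pics/p2.png",np.hstack([cv2.resize(a[0][120:320,150:480],None,fx=1.3,fy=1.3),cv2.resize(a[1][100:300,110:370],None,fx=1.3,fy=1.3)]))
E
```

```text
t 19.7 pos [494.8 266.8 196.4] yaw 1.0 tilt 0.09 F [-0.3  0.1 -0.4] w 87.6
turn z 0.0 shift cm [ 0.07  0.04 15.64]
```

View pics/p2.png

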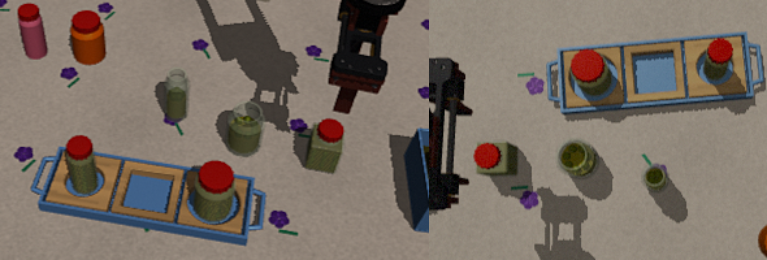

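The picture shows the wide jar (left half (213,190)) and the slim jar (80,165) standing upright in their holes. The square jar at (323,145) and the open jars are untouched. Next is the square jar.

>>> apply_moves(series=[[[0.05,0,1,0,0,0,1],[0,0,2,0,0,0,1],[0,0,2.5,0,0,0,1],[0,0,2.5,0,0,0,1],[0,0,2.5,0,0,0,1],[0,0,2.5,0,0,0,1],[0,0,1.7,0,0,0,1],[0,0,0.9,0,0,0,1],[0,0,0,0,0,0,0.8],[0,0,0,0,0,0,0.7],[0,0,0,0,0,0,0.6],[0,0,0,0,0,0,0.55]]])

```text
t: 21.0
ee_pos: [495.9, 268.3, 42.1]
orientation: [2.202, 2.24, 0.003]
ft_force: [-0.1, -0.0, 0.2]
width: 59.6
```

>>> apply_moves(series=[[[0,0,0,0,0,0,0.4],[0,0,0,0,0,0,0.2],[0,0,0,0,0,0,0],[0,0,0,0,0,0,0],[0,0,0,0,0,0,0]]])

```text
t: 21.5
ee_pos: [495.6, 268.2, 42.0]
orientation: [2.202, 2.24, 0.001]
ft_force: [-1.3, -0.1, 7.0]
width: 54.2
```

```bash
python3 go.py 652.2 9 165 5.8
```

```text
t 21.5 pos [495.6 268.2  42. ] yaw 1.0 tilt 0.06 F [-1.3 -0.1  7. ] w 54.2
turn z -4.8 shift cm [-27.37  12.96 -12.3 ]
```

>>> apply_moves(series=[[[0,0,-0.5,0,0,0,0],[0,0,-1,0,0,0,0],[0,0,-1.5,0,0,0,0],[0,0,-1.6,0,0,0,0],[0,0,-1.6,0,0,0,0],[0,0,-1.6,0,0,0,0],[0,0,-1.6,0,0,0,0],[0,0,-1.5,0,0,0,0],[0,0,-1,0,0,-1.8,0],[0,0,-0.4,0,0,-2,0],[0,0,0,0,0,-1,0],[-1,0.5,0,0,0,0,0]]])

```text
t: 22.7
ee_pos: [500.9, 258.9, 164.6]
orientation: [-2.105, -2.332, -0.0]
ft_force: [-0.3, 0.3, -2.5]
width: 53.9
```

>>> apply_moves(series=[[[-2,0.9,0,0,0,0,0],[-2.6,1.2,0,0,0,0,0],[-2.6,1.2,0,0,0,0,0],[-2.6,1.2,0,0,0,0,0],[-2.6,1.2,0,0,0,0,0],[-2.6,1.2,0,0,0,0,0],[-2.6,1.2,0,0,0,0,0],[-2.6,1.2,0,0,0,0,0],[-2.4,1.2,0,0,0,0,0],[-1.8,1,0,0,0,0,0],[-1.2,0.6,0,0,0,0,0],[-0.6,0.3,0,0,0,0,0]]])

```text
t: 23.9
ee_pos: [651.3, 9.2, 163.9]
orientation: [-2.108, -2.329, 0.0]
ft_force: [0.2, -0.9, -2.4]
width: 54.6
```

>>> apply_moves(series=[[[0,0,0,0,0,0,0],[0,0,0,0,0,0,0]]])

```text
t: 24.1
ee_pos: [650.4, 11.0, 164.0]
orientation: [-2.106, -2.33, 0.001]
ft_force: [-0.4, 0.4, -3.2]
width: 53.9
```

```bash
python3 go.py 652.2 9 47 5.8
```

```text
t 24.1 pos [650.4  11.  164. ] yaw 5.8 tilt 0.05 F [-0.4  0.4 -3.2] w 53.9
turn z -0.0 shift cm [-0.22  0.16 11.7 ]
```

>>> apply_moves(series=[[[-0.2,0.1,0.6,0,0,0,0],[0,0,1.4,0,0,0,0],[0,0,1.5,0,0,0,0],[0,0,1.5,0,0,0,0],[0,0,1.5,0,0,0,0],[0,0,1.2,0,0,0,0],[0,0,1,0,0,0,0],[0,0,1,0,0,0,0],[0,0,0.8,0,0,0,0],[0,0,0.6,0,0,0,0],[0,0,0.3,0,0,0,0],[0,0,0,0,0,0,0]]])

```text
t: 25.3
ee_pos: [652.0, 8.4, 49.9]
orientation: [-2.107, -2.33, 0.0]
ft_force: [-0.1, -0.7, -1.6]
width: 54.2
```

```bash
python3 go.py 652.2 9 47 5.8
```

```text
t 25.3 pos [652.    8.4  49.9] yaw 5.8 tilt 0.02 F [-0.1 -0.7 -1.6] w 54.2
turn z -0.0 shift cm [0.05 0.02 0.29]
```

>>> apply_moves(series=[[[0,0,0.05,0,0,0,0],[0,0,0.1,0,0,0,0],[0,0,0.05,0,0,0,0],[0,0,0.05,0,0,0,0],[0,0,0.05,0,0,0,0],[0,0,0,0,0,0,0]]])

```text
t: 25.9
ee_pos: [652.1, 8.5, 47.2]
orientation: [-2.107, -2.33, 0.0]
ft_force: [-0.5, 0.3, -1.6]
width: 54.1
```

```bash
python3 go.py 652.2 9 47 5.8
```

```text
t 25.9 pos [652.1   8.5  47.2] yaw 5.8 tilt 0.00 F [-0.5  0.3 -1.6] w 54.1
turn z -0.0 shift cm [0.05 0.02 0.02]
```

Not clearly in contact yet, so I'll creep down a little more.

>>> apply_moves(series=[[[0,0,0.05,0,0,0,0],[0,0,0.05,0,0,0,0],[0,0,0,0,0,0,0]]])

```text
t: 26.2
ee_pos: [652.1, 8.5, 47.0]
orientation: [2.107, 2.33, 0.0]
ft_force: [-3.4, 0.5, 5.6]
width: 54.1
```

```bash
python3 go.py 652.2 9 47 5.8
```

```text
t 26.2 pos [652.1   8.5  47. ] yaw 5.8 tilt 0.00 F [-3.4  0.5  5.6] w 54.1
turn z -0.0 shift cm [0.05 0.01 0.  ]
```

Contact at +5.6 N. I'll release, rise and move aside to look.

>>> apply_moves(series=[[[0,0,0,0,0,0,0.67],[0,0,0,0,0,0,0.8],[0,0,0,0,0,0,0.95],[0,0,0,0,0,0,1],[0,0,-0.5,0,0,0,1],[0,0,-1.5,0,0,0,1],[0,0,-2.5,0,0,0,1],[0,0,-2.5,0,0,0,1],[0,0,-2.5,0,0,0,1],[0,0,-2.5,0,0,0,1],[0,0,-2.5,0,0,0,1],[0,0,-1,0,0,0,1]]])

```text
t: 27.4
ee_pos: [653.6, 8.5, 205.2]
orientation: [2.104, 2.327, 0.005]
ft_force: [0.5, -0.0, 0.3]
width: 87.8
```

>>> apply_moves(series=[[[2,-1,0,0,0,0,1],[3.5,-1.8,0,0,0,0,1],[4,-2,0,0,0,0,1],[4,-2,0,0,0,0,1],[4,-2,0,0,0,0,1],[4,-2,0,0,0,0,1],[4,-2,0,0,0,0,1],[3,-1.5,0,0,0,0,1],[1,0,0,0,0,0,1],[0,0,0,0,0,0,1]]])

```text
t: 28.4
ee_pos: [479.0, 288.8, 200.6]
orientation: [-2.103, -2.333, 0.001]
ft_force: [-0.3, -0.9, 1.0]
width: 87.7
```

```bash
python3 - <<'E'
from workcell import ctrl
from h import *
D={n:ctrl.get_image(n) for n in("scene","top")}
for n,d in D.items():
    for c,s in comps(red(d["img"]),60): print(n,c,s[4],[onplane(d,c,z).round(1) for z in(95,113,93)])
a=[D[n]["img"] for n in("scene","top")]
cv2.imwrite("pics/p3.png",np.hstack([cv2.resize(a[0][110:320,130:450],None,fx=1.3,fy=1.3),cv2.resize(a[1][100:310,190:460],None,fx=1.3,fy=1.3)]))
E
```

```text
scene [171.1 127.3] 121 [array([ 381.5, -310.6]), array([ 400.2, -298.9]), array([ 379.5, -311.9])]
scene [215.5 134.6] 228 [array([ 374.5, -198.7]), array([ 393.4, -189.6]), array([ 372.4, -199.7])]
scene [218.8 159.3] 181 [array([ 451.3, -160.7]), array([ 468.3, -152.5]), array([ 449.4, -161.6])]
scene [ 73.8 186.1] 326 [array([ 620.4, -427.7]), array([ 633.4, -413.2]), array([ 619. , -429.3])]
scene [210.5 231.3] 218 [array([ 649. , -102.1]), array([661.3, -95.3]), array([ 647.6, -102.9])]
scene [262.4 246.3] 247 [array([653.9,   8.2]), array([666.1,  12.4]), array([652.5,   7.7])]
scene [316.1 254.1] 436 [array([641.3, 113. ]), array([653.9, 114.7]), array([639.9, 112.8])]
top [333.8 138.1] 245 [array([667.7, -97.8]), array([661.7, -96.1]), array([668.4, -98. ])]
top [282.4 145.3] 255 [array([651.3,   7.2]), array([645.7,   6.5]), array([651.9,   7.2])]
top [231.2 149.6] 452 [array([641. , 112.3]), array([635.6, 109.2]), array([641.6, 112.6])]
top [505.8 181.4] 513 [array([ 582.2, -439.5]), array([ 578.1, -430. ]), array([ 582.6, -440.6])]
top [441.8 275.1] 290 [array([ 394.9, -307.7]), array([ 395.1, -301.2]), array([ 394.8, -308.4])]
top [386.3 286.9] 558 [array([ 369.9, -200.5]), array([ 370.7, -196.5]), array([ 369.9, -201. ])]
```

View pics/p3.png

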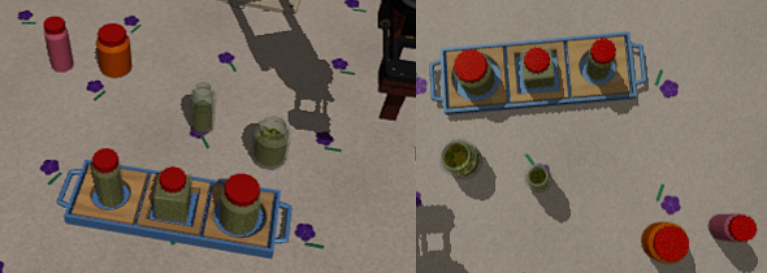

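The picture shows all three jars upright in their holes: slim (106,185), square (172,200) and wide (240,210) in the left half. The open jars and the look-alikes have not moved. Lid centres in both views are within 2 mm of the hole centres at seated heights (95, 113 and 93 mm). I'm handing in.

```bash
python3 -c "
from workcell import ctrl
print(ctrl.close_job())"
```

```text
the job is handed in; nothing more can be done
None
```

All three closed jars are packed, in the order wide, slim, square. Each stands upright on the floor of its own hole. I lowered each jar until the force reading showed contact, then opened the gripper. The job was handed in at about 28.5 s, with the gripper clear of everything.

**Last checks:**
- **Position:** in both cameras, each lid centre was within 2 mm of its hole centre, assuming the lid heights of jars standing on the carrier floor (95, 113 and 93 mm).
- **Other items:** in the last picture the two open jars and the orange and pink look-alikes stood where they began. I judged the open jars by eye.
- **Force:** no force reading at the end of a move was above about 8 N.
- **Not settled:** an attempt to measure the square jar's yaw by colour mask caught only the lid. I judged it as about 1° from the crop, and the 54 mm grip width agreed. One extra red spot in the last scene picture is most likely the orange jar's body, seen now that the wide jar is gone. I did not check it further.

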